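# Seat a bearing housing in the drilling jig

### The arm

A 6-joint arm with a two-finger parallel gripper is mounted at the origin on the work surface. World frame = base frame: x ahead of the robot, y to its left, z up, the work surface at z = 0. Lengths are in mm, angles in rad, forces in N, time in s.
With the tool pointing down it reaches from about 300 to 775 mm from the base axis. Payload 14.6 kg.
Tool frame: the origin (TCP) lies on the front face of the gripper's body, between the roots of the fingers; the fingertips stand 97 mm ahead of it and the grasp point (between the pads) lies 78 mm ahead of it; z points along the fingers, y is the line along which they close (so a half turn about z gives the same grasp; the last joint's range is limited). The gripper opens to 94 mm and grips with 3 to 60 N. Pads are 16 mm wide; open, the fingers measure 119 mm over their backs; the gripper's body (75 mm by 177 mm) begins 78 mm behind the grasp point.
Start: joints at [-1.297, 0.3, 1.521, -0, 1.321, -0.067], TCP at [183.826, -518.361, 302.646] pointing down, gripper open.
Joint ranges: [-3.03, 3.03], [-0.79, 2.21], [0.23, 2.52], [-1.04, 4.18], [0, 3.07], [-2.55, 2.55]. Speed limits (rad/s): [2.22, 2.22, 2.57, 3.14, 3.14, 3.14].

### API

Orientations are given as [roll, pitch, yaw] about the fixed x, y, z axes, in that order (R = Rz(yaw) Ry(pitch) Rx(roll)).
In Python, from cell import * gives the robot as it stands.
- The arm moves only by the tool carry_out, never from a script. Its arguments are lists of equal length, an entry for each row: "slide": the shift along the world's x, y, z scaled (see below), a list of three; "dr": the turn, a rotation vector about the world's x, y, z scaled (see below), a list of three; "gripper": the opening in per cent of the stroke, from 0 (shut) to 100 (fully open). A call has 1 to 10 rows; each row is the pose to reach, as a shift and turn from the pose commanded when the call began, turning the shorter way round; what a row does not reach only later rows make up. The controller multiplies each number of a shift by 0.25 m and each number of a turn by 360 degrees. A row lasts 1/12 s, in which the tool goes at most 41.7 mm and 7.16 degrees, less where a joint would pass 70% of its speed; a pose out of reach is approached as far as the arm can. A call with a number of a shift or a turn outside -1 to 1 is refused whole. A call with a gripper value outside its range is refused whole. The fingers move at their own pace and stop on an object; "newtons" is the grip in N (left out, the last holds). Time passes only in rows, so rows that repeat a pose let the fingers close. It gives the time, the measured TCP pose, the force, the opening and the grip force at its end, in the units of the state.
- read_state(): the state, without advancing time (a new reading comes with each control period).
- camera(name): name is "side" or "top" or "wrist"; returns the picture (480x640x3 uint8, red, green, blue); there is no depth.
- camera_model(name): a dict with "vfov" (degrees; the focal length in pixels is half the picture's height over the tangent of half this angle, whatever the lens; pixels are square), "cx", "cy" (the principal point, pixels), "R" (3x3) and "t" (3): a world point X has camera coordinates R X + t. Camera axes: x right, y down, z forward; pixel columns grow to the right and rows downward; lengths in mm; the calibration is good to about 2 mm. The wrist camera is an equidistant fisheye: a pixel r from the principal point sees the ray r / f radians off the axis. A picture is of the moment at which its call begins: read the wrist's pose just before it. camera_model takes no time and is no camera call; for the wrist camera it gives the pose at the moment of the call.
- sign_off(): hands the job in; it is judged then, once.
The state is a dict: "clock": time; "joints": joint angles; "qd": joint speeds; "effort": joint torques, N m; "eef_pos": TCP position; "eef_rot": TCP orientation; "wrist_force": force on the tool from outside, world axes, zero at the start; "moment": the same for the moment, N m; "finger_gap": finger opening in mm; "finger_force": force on a finger pad.
Only numpy, scipy, OpenCV 4.12 (cv2) and the standard library are available. Lean on these libraries where they do the work, as an engineer would, in place of code of your own. Each camera call takes 0.05 s, during which the arm holds its last target. There are 200 camera calls.

### The job

Get the aluminium bearing housing ready for drilling by pushing only, never picking it up: push it so that its long side lies flat against the jig's fence and its end is tight against the end stop, and push the sliding jaw up against its other end so that the housing is boxed in with no visible gaps. Leave the spray can, the tin, the hammer and the socket where they are, and finish with the hand clear of everything.

Things in the scene. Friction and masses are not known exactly. Their poses are not given: they have to be found in the camera images.
- jig: Drilling jig fixed to the bench: dark steel base plate 190 x 340 mm, 15 mm thick, with two bright steel bars on top (fence, end stop) and a jaw. Origin on the bench surface, z up; in its frame the plate spans x -100 to 90, y -200 to 140 mm, top at z 15 mm. It is turned up to 20 degrees; fence on the side away from the robot, end stop to the robot's left.
- fence (a point): Middle of the fence's working face, at jig x = 65, y = 40, z = 26 mm. The fence is the long bar, 200 mm along jig y (y -60 to 140), 20 mm thick, 22 mm high above the plate; the face looks to jig -x, towards the robot. Axes parallel to the jig's.
- stop (a point): Middle of the end stop's working face, at jig x = 32.5, y = 100, z = 26 mm. The stop is the short bar, 65 mm along jig x (x 0 to 65), 20 mm thick, 22 mm high above the plate; the face looks to jig -y. Axes parallel to the jig's.
- housing: Loose aluminium bearing housing, about 0.3 to 0.45 kg: rectangular foot 56 (its x) x 90 (its y) x 24 mm high, with a round boss 42 mm across, 42 mm high overall. Origin at the centre of its underside. It starts flat on the plate, clear of fence and stop, turned up to 20 degrees to the jig. Seated, its axes are parallel to the jig's and its origin is at jig x = 37, y = 55 mm.
- jaw (a joint): Position of the sliding jaw in its slots, m: 0 fully back, growing towards the end stop (jig +y), up to 0.16. Its working face is at jig y = -130 mm + this value, so it meets a seated housing at 0.140. It slides with about 2 N friction, stays where left, and can push the housing ahead of it.
- jaw_face (a point): Centre of the jaw's working face (the one that looks to the end stop), at jig x = 35 mm and 15 mm above the plate's top. The jaw is a steel block 50 mm wide (jig x 10 to 60 mm), 24 mm thick (its back is 24 mm to jig -y of this point) and 30 mm high above the plate.
- spray_can: Upright spray can, 54 mm diameter, 160 mm high, on the bench; origin at the centre of its underside. Leave it alone.
- tin: Upright squat grey tin, 72 mm diameter, 70 mm high, on the bench; origin at the centre of its underside. Leave it alone.
- hammer: Hammer lying on the bench beyond the jaw's end of the jig, to the robot's right, along its own x with the handle to its -x. Leave it alone.
- socket: Small steel wrench socket standing on the jig's plate near the corner nearest to the robot's right, 25 mm diameter, 38 mm high; origin at the centre of its underside. Leave it alone.
Things that resemble listed ones, but are neither listed nor needed, are in the scene too. Of the things that look like the housing, the smallest one is meant.

How it is judged (in metres and radians):
At the end, for the whole second after the job is handed in: The housing lies flat on the plate, its long side within 2.5 mm of the fence and parallel to it within 0.04 rad, its end within 2.5 mm of the end stop, the jaw's face pushed up to within 3 mm of where it meets the seated housing, everything at rest (x of housing in the frame of jig between 0.0345 and 0.039 m and y of housing in the frame of jig between 0.0525 and 0.057 m and z of housing in the frame of jig below 0.0175 m and angle between the x axis of housing and the x axis of jig, either way round below 0.04 rad and angle between housing's own z axis and vertical below 0.05 rad and value of joint jaw between 0.137 and 0.143 m and linear speed of housing below 0.01 m/s); the robot touches nothing.
It fails at once if the housing is lifted off the plate or tipped (z of housing in the frame of jig above 0.021 m or angle between housing's own z axis and vertical above 0.2 rad).
It fails at once if the spray can is disturbed (distance of spray_can from where it was at the start of the episode above 0.02 m or angle between spray_can's own z axis and vertical above 0.3 rad).
It fails at once if the tin is disturbed (distance of tin from where it was at the start of the episode above 0.02 m or angle between tin's own z axis and vertical above 0.3 rad).
It fails at once if the hammer is disturbed (distance of hammer from where it was at the start of the episode above 0.02 m).
It fails at once if the socket is disturbed (distance of socket from where it was at the start of the episode above 0.02 m or angle between socket's own z axis and vertical above 0.3 rad).
It also fails if it takes over 58 s, if anything falls off the work surface, if the arm or the gripper's body presses on something with over 40 N, if the wrist force passes 120 N, or if a joint passes its speed limit or range.

## Working session

There is one attempt and no reset: what is moved stays moved. The work goes in short steps, Python scripts to look and compute and a tool call to move; the robot and the scene stay as the last step left them, time stands still between calls to the robot, and variables do not carry over. Pictures are saved under pics/ and viewed, at most 10 in all, crops included, and the job is handed in when it is done.

Besides the shell and the picture viewer there is one more tool, called after ">>>" as name(argument=value, ...), one argument or row to a line, values as JSON. carry_out: Moves the arm, as the interface text tells. Its arguments: {"type":"object","properties":{"slide":{"type":"array","items":{"type":"array","items":{"type":"number","minimum":-1,"maximum":1}}},"dr":{"type":"array","items":{"type":"array","items":{"type":"number","minimum":-1,"maximum":1}}},"gripper":{"type":"array","items":{"type":"number"}},"newtons":{"type":"number"}},"required":["slide","dr","gripper"]}

```bash
mkdir -p pics; ls; python3 - <<'E'
from cell import *
import cv2,numpy as np
s=read_state();print(s['clock'],s['eef_pos'],s['eef_rot'],s['finger_gap'])
for n in ['top','side']:
    cv2.imwrite(f'pics/{n}0.png',camera(n)[:,:,::-1]);m=camera_model(n);print(n,m)
E
```

```text
pics
0.0 [ 183.78491859 -518.23234977  302.06993493] [-3.14043377e+00 -5.72436072e-05  3.40772714e-01] 93.79571958880729
top {'vfov': 44.730818613809845, 'cx': 324.66355306317973, 'cy': 237.8190328788132, 'R': array([[ 1.35875922e-06, -9.99996934e-01, -2.47614063e-03],
       [-9.87972377e-01,  3.81544373e-04, -1.54629997e-01],
       [ 1.54630468e-01,  2.44656865e-03, -9.87969348e-01]]), 't': array([  40.91604945,  594.2918514 , 1220.28274051])}
side {'vfov': 53.532455330471564, 'cx': 317.77794610688017, 'cy': 248.11447005894573, 'R': array([[-0.96535899, -0.26089348,  0.00407638],
       [-0.16889543,  0.61288662, -0.77190953],
       [ 0.1988878 , -0.74585828, -0.63571933]]), 't': array([586.8281497 , 125.50708305, 786.36512373])}
```

View pics/top0.png

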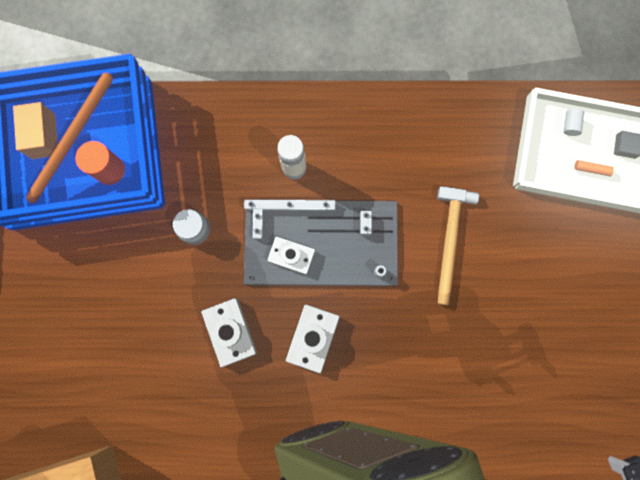

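View pics/side0.png

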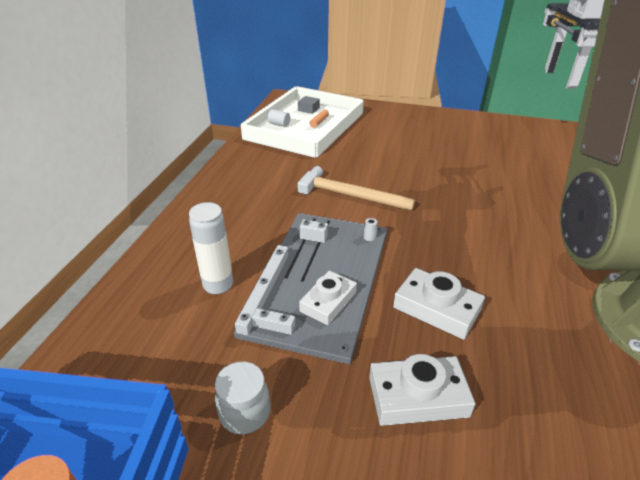

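The top view shows the plate at cols 244–397, rows 201–286, with the fence along row 204, the stop near (257,222), the jaw at (366,222) and the socket at (381,271). The can is at (291,157), the tin at (190,226) and the hammer at col 450. There are three housing candidates: (291,255) on the plate, (228,333) and (312,339) on the bench. The one on the plate is clearly the smallest, so it is the one meant. I'll measure it and confirm in a crop.

```bash
cat > h.py <<'E'
from cell import *
import cv2,numpy as np
def ray(m,px,z,H=480):
    f=H/2/np.tan(np.radians(m['vfov']/2)); R=np.array(m['R']);t=np.array(m['t'])
    px=np.atleast_2d(np.asarray(px,float))
    d=np.c_[(px[:,0]-m['cx'])/f,(px[:,1]-m['cy'])/f,np.ones(len(px))]@R
    c=-R.T@t
    return (c+d*((z-c[2])/d[:,2])[:,None])[:,:2]
def bright(img,th=150):
    hsv=cv2.cvtColor(img,cv2.COLOR_RGB2HSV)
    return ((hsv[:,:,2]>th)&(hsv[:,:,1]<50)).astype(np.uint8)
E
python3 - <<'E'
from h import *
img=cv2.imread('pics/top0.png')[:,:,::-1].copy();m=camera_model('top')
hsv=cv2.cvtColor(img,cv2.COLOR_RGB2HSV)
roi=np.zeros((480,640),np.uint8);roi[190:296,235:405]=1
pl=((hsv[:,:,1]<110)&(hsv[:,:,2]>40)).astype(np.uint8)*roi
cs,_=cv2.findContours(pl,0,1);c=max(cs,key=cv2.contourArea)
w=ray(m,c[:,0,:],15).astype(np.float32);print('plate rect',cv2.minAreaRect(w))
b=bright(img)*roi
n,l,st,ce=cv2.connectedComponentsWithStats(b)
for i in range(1,n):
    if st[i,4]<40: continue
    cs,_=cv2.findContours((l==i).astype(np.uint8),0,1)
    z=39 if st[i,4]>700 and 240<ce[i,1] else 37
    w=ray(m,cs[0][:,0,:],z).astype(np.float32);r=cv2.minAreaRect(w)
    print(st[i],ce[i].round(1),z,np.round(r[0],1),np.round(r[1],1),round(r[2],1))
cr=cv2.resize(img[190:375,190:405],None,fx=3.2,fy=3.2,interpolation=cv2.INTER_CUBIC);cv2.imwrite('pics/crop0.png',cr[:,:,::-1])
E
```

```text
plate rect ((589.78125, 51.49456787109375), (346.1514587402344, 195.58349609375), 89.96810150146484)
[ 244  199   92   40 1124] [282.1 208.9] 37 [639.4 117.9] [ 85.7 201. ] 1.1
[360 211  12  23 238] [365.3 222. ] 37 [631.  -48.9] [24.2 49.3] 89.5
[ 267  236   48   38 1045] [290.5 254.7] 39 [558.6 115.2] [92.5 58.8] 71.5
[374 265  13  11  87] [379.9 270.1] 37 [525.1 -79.2] [26.2 21.8] 90.0
```

View pics/crop0.png

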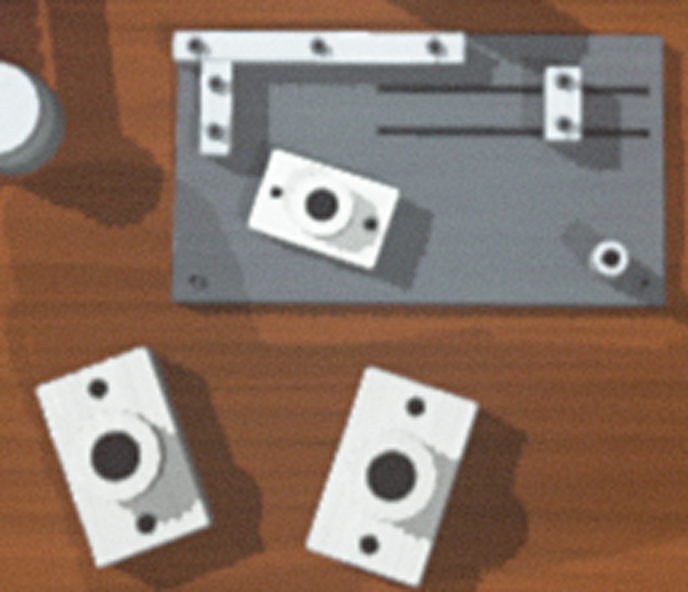

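The crop confirms the smallest housing is at crop (322,208), in front of the fence on the plate; both decoys are larger and stand on the bench. I'll check the heights and the can before moving.

```bash
python3 - <<'E'
from h import *
m=camera_model('top');s=camera_model('side')
cv=lambda x,y,k=3.2:(190+x/k,190+y/k)
print('can top(z160)',ray(m,[[290,143]],160),'base side',ray(s,[[217,285]],0))
print('jaw corners z45',ray(m,[cv(545,67),cv(581,67),cv(581,139),cv(545,139)],45).round(1))
print('fence face z37',ray(m,[cv(235,62),cv(463,62)],37).round(1),'stop face',ray(m,[cv(232,75),cv(232,154)],37).round(1))
print('housing corners z39',ray(m,[cv(275,150),cv(399,187),cv(374,269),cv(248,226)],39).round(1))
print('socket z53',ray(m,[cv(610,258)],53),'decoy top edge z~40',ray(m,[cv(365,367),cv(148,347)],40).round(0))
E
```

```text
can top(z160) [[770.96332478 110.74734645]] base side [[764.38418191 113.8182637 ]]
jaw corners z45 [[654.  -37.2]
 [654.  -61.9]
 [604.1 -61.2]
 [604.1 -36.8]]
fence face z37 [[659.3 175.8]
 [659.2  18.7]] stop face [[650.2 177.7]
 [595.1 176.8]]
housing corners z39 [[597.6 147.3]
 [572.   62.5]
 [516.1  79.3]
 [545.4 164.9]]
socket z53 [[522.12809101 -78.99510815]] decoy top edge z~40 [[450.  85.]
 [464. 231.]]
```

>>> carry_out(
  slide=[
    [0.415, 0.842, 0],
    [0.415, 0.842, 0],
    [0.415, 0.842, 0],
    [0.415, 0.842, 0],
    [0.415, 0.842, 0],
    [0.415, 0.842, 0],
    [0.415, 0.842, 0],
  ],
  dr=[
    [0, 0, -0.0542],
    [0, 0, -0.0542],
    [0, 0, -0.0542],
    [0, 0, -0.0542],
    [0, 0, -0.0542],
    [0, 0, -0.0542],
    [0, 0, -0.0542],
  ],
  gripper=[50, 50, 50, 50, 50, 50, 50],
)

```text
clock: 0.68
eef_pos: [288.9, -304.5, 302.8]
eef_rot: [-3.141, -0.0, 0.004]
wrist_force: [-0.6, -0.3, 0.1]
finger_gap: 51.2
finger_force: 0.0
```

>>> carry_out(
  slide=[
    [0.4, 0.84, 0],
    [0.4, 0.84, 0],
    [0.4, 0.84, 0],
    [0.4, 0.84, 0],
    [0.4, 0.84, 0],
    [0.4, 0.84, 0],
    [0.4, 0.84, 0],
  ],
  dr=[
    [0, 0, 0],
    [0, 0, 0],
    [0, 0, 0],
    [0, 0, 0],
    [0, 0, 0],
    [0, 0, 0],
    [0, 0, 0],
  ],
  gripper=[50, 50, 50, 50, 50, 50, 50],
)

```text
clock: 1.27
eef_pos: [388.7, -95.1, 302.6]
eef_rot: [-3.141, -0.0, 0.004]
wrist_force: [-0.5, -0.9, -0.0]
finger_gap: 47.0
finger_force: 0.0
```

>>> carry_out(
  slide=[
    [0.4, 0.83, -0.2],
    [0.4, 0.83, -0.3],
    [0.4, 0.83, -0.4],
    [0.4, 0.83, -0.4],
    [0.4, 0.83, -0.4],
    [0.4, 0.83, -0.4],
    [0.4, 0.83, -0.4],
    [0.4, 0.83, -0.4],
  ],
  dr=[
    [0, 0, 0],
    [0, 0, 0],
    [0, 0, 0],
    [0, 0, 0],
    [0, 0, 0],
    [0, 0, 0],
    [0, 0, 0],
    [0, 0, 0],
  ],
  gripper=[50, 50, 50, 50, 50, 50, 50, 50],
)

```text
clock: 1.93
eef_pos: [487.6, 110.0, 201.0]
eef_rot: [3.141, 0.003, 0.002]
wrist_force: [0.1, -0.1, 0.2]
finger_gap: 47.0
finger_force: 0.0
```

>>> carry_out(
  slide=[
    [0, 0, -0.15],
    [0, 0, -0.316],
    [0, 0, -0.316],
    [0, 0, -0.316],
    [0.08, 0, -0.316],
    [0.12, 0, -0.316],
    [0.16, 0, -0.316],
  ],
  dr=[
    [0, 0, 0],
    [0, 0, 0],
    [0, 0, 0],
    [0, 0, 0],
    [0, 0, 0],
    [0, 0, 0],
    [0, 0, 0],
  ],
  gripper=[50, 50, 50, 50, 50, 50, 50],
)

```text
clock: 2.52
eef_pos: [529.2, 108.8, 127.3]
eef_rot: [-3.141, -0.004, -0.001]
wrist_force: [-0.6, 0.1, -1.2]
finger_gap: 46.7
finger_force: 0.6
```

>>> carry_out(
  slide=[
    [0.02, 0, 0],
    [0.04, 0, 0],
    [0.06, 0, 0],
    [0.08, 0, 0],
    [0.1, 0, 0],
    [0.12, 0, 0],
    [0.14, 0, 0],
    [0.16, 0, 0],
    [0.16, 0, 0],
  ],
  dr=[
    [0, 0, 0],
    [0, 0, 0],
    [0, 0, 0],
    [0, 0, 0],
    [0, 0, 0],
    [0, 0, 0],
    [0, 0, 0],
    [0, 0, 0],
    [0, 0, 0],
  ],
  gripper=[50, 50, 50, 50, 50, 50, 50, 50, 50],
)

```text
clock: 3.27
eef_pos: [568.4, 109.6, 123.6]
eef_rot: [-3.142, -0.001, 0.0]
wrist_force: [-1.4, -0.6, 0.1]
finger_gap: 46.9
finger_force: 0.0
```

```bash
python3 - <<'E'
from h import *
for n in ['top','side']:
    i=camera(n); r=i[190:300,230:410] if n=='top' else i[200:380,220:420]
    cv2.imwrite(f'pics/{n}1.png',cv2.resize(r,None,fx=3.3,fy=3.3,interpolation=cv2.INTER_CUBIC)[:,:,::-1])
E
```

```text
(no output)
```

View pics/side1.png

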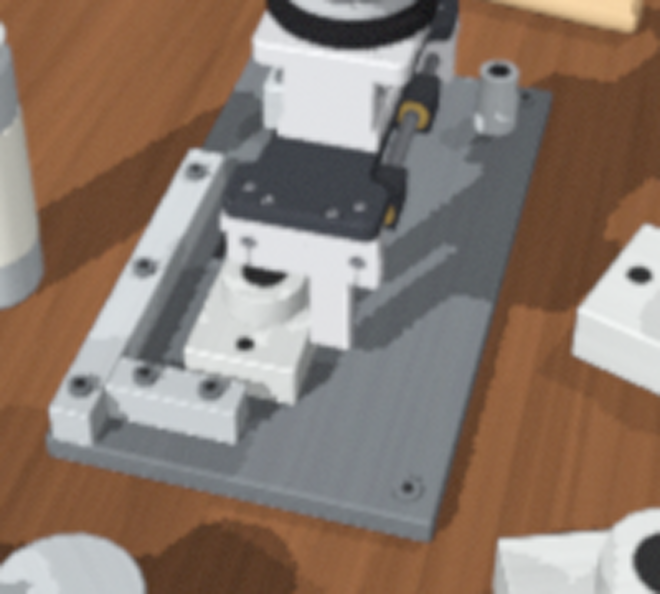

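The side view shows the housing straightened by both fingers, at crop (250,335). It is parallel to the fence with about 27 mm to go, and clear of the stop. I'll keep pushing.

>>> carry_out(
  slide=[
    [0.02, 0, 0],
    [0.04, 0, 0],
    [0.06, 0, 0],
    [0.075, 0, 0],
    [0.085, 0, 0],
    [0.092, 0, 0],
    [0.096, 0, 0],
    [0.1, 0, 0],
    [0.104, 0, 0],
    [0.104, 0, 0],
  ],
  dr=[
    [0, 0, 0],
    [0, 0, 0],
    [0, 0, 0],
    [0, 0, 0],
    [0, 0, 0],
    [0, 0, 0],
    [0, 0, 0],
    [0, 0, 0],
    [0, 0, 0],
    [0, 0, 0],
  ],
  gripper=[50, 50, 50, 50, 50, 50, 50, 50, 50, 50],
)

```text
clock: 4.2
eef_pos: [593.7, 109.7, 123.6]
eef_rot: [-3.142, -0.0, 0.0]
wrist_force: [-0.2, -0.9, -0.2]
finger_gap: 46.9
finger_force: 0.2
```

>>> carry_out(
  slide=[
    [0.004, 0, 0],
    [0.008, 0, 0],
    [0.01, 0, 0],
    [0.01, 0, 0],
  ],
  dr=[
    [0, 0, 0],
    [0, 0, 0],
    [0, 0, 0],
    [0, 0, 0],
  ],
  gripper=[50, 50, 50, 50],
)

```text
clock: 4.53
eef_pos: [596.2, 109.7, 123.7]
eef_rot: [-3.142, -0.0, 0.0]
wrist_force: [-1.1, 0.1, -0.2]
finger_gap: 46.9
finger_force: 0.3
```

>>> carry_out(
  slide=[
    [0.004, 0, 0],
    [0.006, 0, 0],
    [0.008, 0, 0],
    [0.008, 0, 0],
  ],
  dr=[
    [0, 0, 0],
    [0, 0, 0],
    [0, 0, 0],
    [0, 0, 0],
  ],
  gripper=[50, 50, 50, 50],
)

```text
clock: 4.87
eef_pos: [597.4, 109.7, 123.6]
eef_rot: [3.142, 0.003, 0.0]
wrist_force: [-10.4, -0.3, 6.5]
finger_gap: 46.9
finger_force: 5.0
```

>>> carry_out(
  slide=[
    [0.004, 0, 0],
    [0.006, 0, 0],
    [0.006, 0, 0],
  ],
  dr=[
    [0, 0, 0],
    [0, 0, 0],
    [0, 0, 0],
  ],
  gripper=[50, 50, 50],
)

```text
clock: 5.12
eef_pos: [597.9, 109.8, 123.6]
eef_rot: [3.141, 0.006, 0.0]
wrist_force: [-20.9, 0.4, 12.8]
finger_gap: 47.5
finger_force: 10.5
```

Fence contact at TCP x ≈ 597. I'll back off, lift and go behind the jaw.

>>> carry_out(
  slide=[
    [-0.06, 0, 0],
    [-0.1, 0, 0],
    [-0.1, 0, 0.1],
    [-0.1, 0, 0.26],
    [-0.1, 0, 0.26],
    [-0.1, 0, 0.26],
  ],
  dr=[
    [0, 0, 0],
    [0, 0, 0],
    [0, 0, 0],
    [0, 0, 0],
    [0, 0, 0],
    [0, 0, 0],
  ],
  gripper=[50, 50, 50, 50, 0, 0],
)

```text
clock: 5.62
eef_pos: [575.5, 109.7, 191.0]
eef_rot: [-3.141, -0.005, 0.0]
wrist_force: [-0.2, -0.3, 0.3]
finger_gap: 37.1
finger_force: 0.0
```

>>> carry_out(
  slide=[
    [0.22, -0.82, 0],
    [0.22, -0.82, 0],
    [0.22, -0.82, 0],
    [0.22, -0.82, 0],
    [0.22, -0.82, 0],
    [0.22, -0.82, 0],
    [0.22, -0.82, 0],
  ],
  dr=[
    [0, 0, 0],
    [0, 0, 0],
    [0, 0, 0],
    [0, 0, 0],
    [0, 0, 0],
    [0, 0, 0],
    [0, 0, 0],
  ],
  gripper=[0, 0, 0, 0, 0, 0, 0],
)

```text
clock: 6.2
eef_pos: [629.5, -97.7, 187.2]
eef_rot: [-3.141, 0.001, -0.003]
wrist_force: [-0.0, 0.5, 0.1]
finger_gap: 0.5
finger_force: 0.0
```

```bash
python3 - <<'E'
from h import *
print(read_state()['eef_pos'])
i=camera('top'); cv2.imwrite('pics/top2f.png',i[:,:,::-1]); a=cv2.resize(i[190:300,230:410],None,fx=3.3,fy=3.3,interpolation=cv2.INTER_CUBIC)
i=camera('side'); b=cv2.resize(i[200:380,220:420],None,fx=1.6,fy=1.6,interpolation=cv2.INTER_CUBIC)
c=np.zeros((a.shape[0]+b.shape[0]-80,600,3),np.uint8);c[80-80:a.shape[0],:594]=a;bb=b[:c.shape[0]-a.shape[0]];c[a.shape[0]:,:320]=bb
cv2.imwrite('pics/c2.png',c[:,:,::-1])
E
```

```text
[629.47026555 -97.65248362 187.17285604]
```

View pics/c2.png

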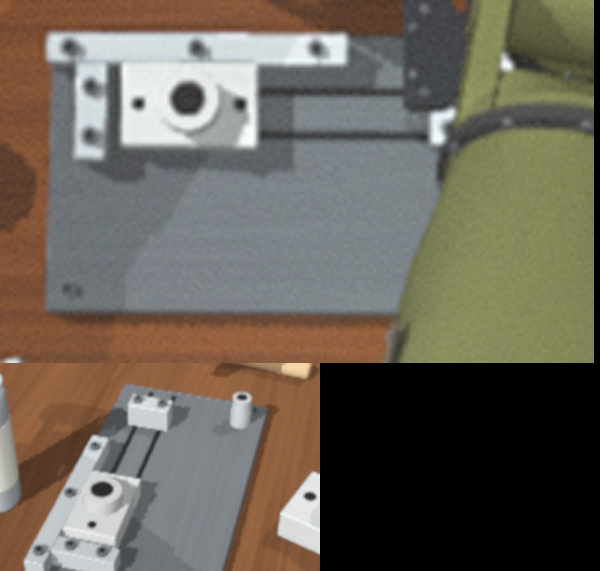

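The view shows the housing flush on the fence at crop (190,105), with about 10 mm to the stop, the jaw at right and the socket untouched. I'll descend behind the jaw and push it along.

>>> carry_out(
  slide=[
    [0, 0, -0.12],
    [0, 0, -0.25],
    [0, 0, -0.25],
    [0, 0, -0.25],
    [0, 0.05, -0.25],
    [0, 0.1, -0.25],
    [0, 0.15, -0.25],
    [0, 0.2, -0.25],
  ],
  dr=[
    [0, 0, 0],
    [0, 0, 0],
    [0, 0, 0],
    [0, 0, 0],
    [0, 0, 0],
    [0, 0, 0],
    [0, 0, 0],
    [0, 0, 0],
  ],
  gripper=[0, 0, 0, 0, 0, 0, 0, 0],
)

```text
clock: 6.97
eef_pos: [630.1, -43.7, 127.7]
eef_rot: [3.141, -0.003, 0.001]
wrist_force: [-0.0, -2.4, 2.6]
finger_gap: 0.3
finger_force: 1.3
```

>>> carry_out(
  slide=[
    [0, 0.03, 0],
    [0, 0.06, 0],
    [0, 0.09, 0],
    [0, 0.12, 0],
    [0, 0.15, 0],
    [0, 0.18, 0],
    [0, 0.21, 0],
    [0, 0.24, 0],
    [0, 0.26, 0],
    [0, 0.26, 0],
  ],
  dr=[
    [0, 0, 0],
    [0, 0, 0],
    [0, 0, 0],
    [0, 0, 0],
    [0, 0, 0],
    [0, 0, 0],
    [0, 0, 0],
    [0, 0, 0],
    [0, 0, 0],
    [0, 0, 0],
  ],
  gripper=[0, 0, 0, 0, 0, 0, 0, 0, 0, 0],
)

```text
clock: 7.8
eef_pos: [629.4, 20.8, 126.0]
eef_rot: [-3.141, 0.001, 0.001]
wrist_force: [-0.4, -0.2, -1.1]
finger_gap: 0.7
finger_force: 0.0
```

>>> carry_out(
  slide=[
    [0, 0.012, 0],
    [0, 0.024, 0],
    [0, 0.036, 0],
    [0, 0.048, 0],
    [0, 0.06, 0],
    [0, 0.072, 0],
    [0, 0.084, 0],
    [0, 0.096, 0],
    [0, 0.104, 0],
    [0, 0.104, 0],
  ],
  dr=[
    [0, 0, 0],
    [0, 0, 0],
    [0, 0, 0],
    [0, 0, 0],
    [0, 0, 0],
    [0, 0, 0],
    [0, 0, 0],
    [0, 0, 0],
    [0, 0, 0],
    [0, 0, 0],
  ],
  gripper=[0, 0, 0, 0, 0, 0, 0, 0, 0, 0],
)

```text
clock: 8.63
eef_pos: [629.5, 46.1, 126.1]
eef_rot: [-3.141, 0.0, 0.001]
wrist_force: [0.1, -0.5, 0.1]
finger_gap: 0.0
finger_force: 0.1
```

>>> carry_out(
  slide=[
    [0, 0.004, 0],
    [0, 0.008, 0],
    [0, 0.012, 0],
    [0, 0.016, 0],
    [0, 0.016, 0],
  ],
  dr=[
    [0, 0, 0],
    [0, 0, 0],
    [0, 0, 0],
    [0, 0, 0],
    [0, 0, 0],
  ],
  gripper=[0, 0, 0, 0, 0],
)

```text
clock: 9.05
eef_pos: [629.6, 49.8, 126.1]
eef_rot: [-3.142, 0.0, 0.0]
wrist_force: [-0.1, -2.7, -1.0]
finger_gap: 0.3
finger_force: 1.2
```

>>> carry_out(
  slide=[
    [0, 0.004, 0],
    [0, 0.008, 0],
    [0, 0.01, 0],
    [0, 0.012, 0],
    [0, 0.012, 0],
  ],
  dr=[
    [0, 0, 0],
    [0, 0, 0],
    [0, 0, 0],
    [0, 0, 0],
    [0, 0, 0],
  ],
  gripper=[0, 0, 0, 0, 0],
)

```text
clock: 9.47
eef_pos: [629.6, 52.8, 126.2]
eef_rot: [-3.142, -0.0, 0.0]
wrist_force: [0.2, -3.4, -1.0]
finger_gap: 0.2
finger_force: 1.3
```

>>> carry_out(
  slide=[
    [0, 0.004, 0],
    [0, 0.006, 0],
    [0, 0.008, 0],
    [0, 0.008, 0],
  ],
  dr=[
    [0, 0, 0],
    [0, 0, 0],
    [0, 0, 0],
    [0, 0, 0],
  ],
  gripper=[0, 0, 0, 0],
)

```text
clock: 9.8
eef_pos: [629.6, 54.5, 126.2]
eef_rot: [3.141, -0.0, 0.0]
wrist_force: [1.4, -4.6, -1.8]
finger_gap: 0.6
finger_force: 2.4
```

>>> carry_out(
  slide=[
    [0, 0.004, 0],
    [0, 0.006, 0],
    [0, 0.008, 0],
    [0, 0.008, 0],
  ],
  dr=[
    [0, 0, 0],
    [0, 0, 0],
    [0, 0, 0],
    [0, 0, 0],
  ],
  gripper=[0, 0, 0, 0],
)

```text
clock: 10.13
eef_pos: [629.6, 54.9, 126.2]
eef_rot: [3.139, 0.0, -0.0]
wrist_force: [-0.8, -17.6, -0.1]
finger_gap: 0.6
finger_force: 8.4
```

Firm stop contact: the force rose to 17 N with the tool barely moving. I'll back off, lift and look.

>>> carry_out(
  slide=[
    [0, -0.04, 0],
    [0, -0.08, 0],
    [0, -0.08, 0.1],
    [0, -0.08, 0.26],
    [-0.4, -0.5, 0.3],
    [-0.4, -0.7, 0.3],
    [-0.4, -0.9, 0.3],
    [-0.4, -0.9, 0.3],
    [-0.4, -0.9, 0.3],
    [-0.4, -0.9, 0.3],
  ],
  dr=[
    [0, 0, 0],
    [0, 0, 0],
    [0, 0, 0],
    [0, 0, 0],
    [0, 0, 0],
    [0, 0, 0],
    [0, 0, 0],
    [0, 0, 0],
    [0, 0, 0],
    [0, 0, 0],
  ],
  gripper=[0, 0, 0, 0, 0, 0, 0, 0, 0, 0],
)

```text
clock: 10.97
eef_pos: [528.1, -171.7, 201.7]
eef_rot: [3.142, -0.001, -0.002]
wrist_force: [0.4, 0.2, 0.4]
finger_gap: -0.0
finger_force: 0.0
```

```bash
python3 - <<'E'
from h import *
i=camera('top'); a=cv2.resize(i[195:250,235:335],None,fx=6,fy=6,interpolation=cv2.INTER_CUBIC)
i=camera('side'); b=cv2.resize(i[230:350,220:360],None,fx=4.2,fy=4.2,interpolation=cv2.INTER_CUBIC)
cv2.imwrite('pics/a3.png',a[:,:,::-1]);cv2.imwrite('pics/b3.png',b[:,:,::-1])
E
```

```text
(no output)
```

View pics/a3.png

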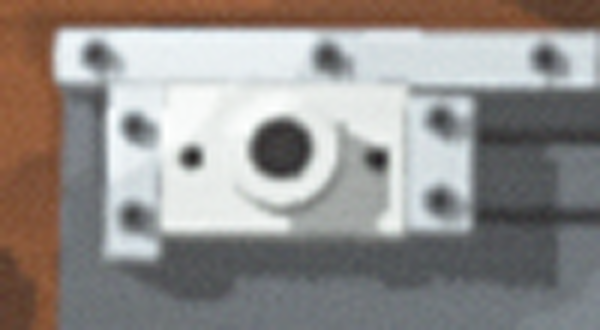

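View pics/b3.png

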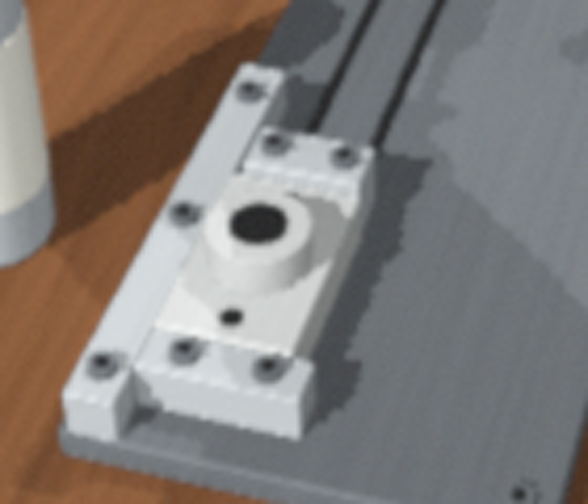

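Both views show the housing boxed in with no visible gap: the fence edge at (285,83), the stop at (160,160) and the jaw at (408,165) in the top crop. There is plenty of time, so I'll do one gentle press towards the fence to take up any slack from the jaw push.

>>> carry_out(
  slide=[
    [0.12, 0.99, 0],
    [0.12, 0.99, 0],
    [0.12, 0.99, 0],
    [0.12, 0.99, 0],
    [0.12, 0.99, 0],
    [0.12, 0.99, 0],
    [0.12, 0.99, 0],
    [0.12, 0.99, 0],
  ],
  dr=[
    [0, 0, 0],
    [0, 0, 0],
    [0, 0, 0],
    [0, 0, 0],
    [0, 0, 0],
    [0, 0, 0],
    [0, 0, 0],
    [0, 0, 0],
  ],
  gripper=[40, 40, 40, 40, 40, 40, 40, 40],
)

```text
clock: 11.73
eef_pos: [559.4, 81.6, 201.1]
eef_rot: [-3.141, -0.0, 0.004]
wrist_force: [0.5, -0.5, -0.4]
finger_gap: 37.7
finger_force: 0.0
```

>>> carry_out(
  slide=[
    [0, 0.22, 0],
    [0, 0.22, 0],
    [0, 0.22, -0.15],
    [0, 0.22, -0.3],
    [0, 0.22, -0.3],
    [0, 0.22, -0.3],
    [0.04, 0.22, -0.3],
    [0.08, 0.22, -0.3],
    [0.1, 0.22, -0.3],
    [0.1, 0.22, -0.3],
  ],
  dr=[
    [0, 0, 0],
    [0, 0, 0],
    [0, 0, 0],
    [0, 0, 0],
    [0, 0, 0],
    [0, 0, 0],
    [0, 0, 0],
    [0, 0, 0],
    [0, 0, 0],
    [0, 0, 0],
  ],
  gripper=[40, 40, 40, 40, 40, 40, 40, 40, 40, 40],
)

```text
clock: 12.57
eef_pos: [585.9, 133.7, 128.4]
eef_rot: [-3.141, -0.003, -0.001]
wrist_force: [-1.2, -0.7, 0.2]
finger_gap: 37.4
finger_force: 0.0
```

>>> carry_out(
  slide=[
    [0.012, 0, 0],
    [0.024, 0, 0],
    [0.032, 0, 0],
    [0.038, 0, 0],
    [0.042, 0, 0],
    [0.046, 0, 0],
    [0.046, 0, 0],
  ],
  dr=[
    [0, 0, 0],
    [0, 0, 0],
    [0, 0, 0],
    [0, 0, 0],
    [0, 0, 0],
    [0, 0, 0],
    [0, 0, 0],
  ],
  gripper=[40, 40, 40, 40, 40, 40, 40],
)

```text
clock: 13.15
eef_pos: [596.1, 134.2, 126.1]
eef_rot: [3.142, 0.0, 0.0]
wrist_force: [-0.5, 0.1, 0.6]
finger_gap: 37.3
finger_force: 0.0
```

>>> carry_out(
  slide=[
    [0.003, 0, 0],
    [0.006, 0, 0],
    [0.006, 0, 0],
  ],
  dr=[
    [0, 0, 0],
    [0, 0, 0],
    [0, 0, 0],
  ],
  gripper=[40, 40, 40],
)

```text
clock: 13.4
eef_pos: [597.3, 134.2, 126.0]
eef_rot: [3.142, 0.001, 0.0]
wrist_force: [-3.2, 0.4, 2.3]
finger_gap: 37.8
finger_force: 1.7
```

>>> carry_out(
  slide=[
    [0.003, 0, 0],
    [0.006, 0, 0],
    [0.006, 0, 0],
  ],
  dr=[
    [0, 0, 0],
    [0, 0, 0],
    [0, 0, 0],
  ],
  gripper=[40, 40, 40],
)

```text
clock: 13.65
eef_pos: [597.9, 134.2, 126.0]
eef_rot: [3.141, 0.004, -0.0]
wrist_force: [-13.8, -0.5, 8.4]
finger_gap: 37.3
finger_force: 7.1
```

>>> carry_out(
  slide=[
    [-0.04, 0, 0],
    [-0.1, 0, 0],
    [-0.12, 0, 0.1],
    [-0.12, 0, 0.3],
    [-0.3, -0.3, 0.4],
    [-0.4, -0.9, 0.4],
    [-0.4, -0.9, 0.4],
    [-0.4, -0.9, 0.4],
    [-0.4, -0.9, 0.4],
    [-0.4, -0.9, 0.4],
  ],
  dr=[
    [0, 0, 0],
    [0, 0, 0],
    [0, 0, 0],
    [0, 0, 0],
    [0, 0, 0],
    [0, 0, 0],
    [0, 0, 0],
    [0, 0, 0],
    [0, 0, 0],
    [0, 0, 0],
  ],
  gripper=[40, 40, 40, 40, 40, 40, 40, 40, 40, 40],
)

```text
clock: 14.48
eef_pos: [498.2, -93.3, 226.7]
eef_rot: [3.141, -0.001, -0.0]
wrist_force: [0.9, -0.2, 0.3]
finger_gap: 37.5
finger_force: 0.0
```

```bash
python3 - <<'E'
from h import *
i=camera('top'); a=cv2.resize(i[190:295,235:405],None,fx=4.5,fy=4.5,interpolation=cv2.INTER_CUBIC)
cv2.imwrite('pics/a4.png',a[:,:,::-1])
E
```

```text
(no output)
```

View pics/a4.png

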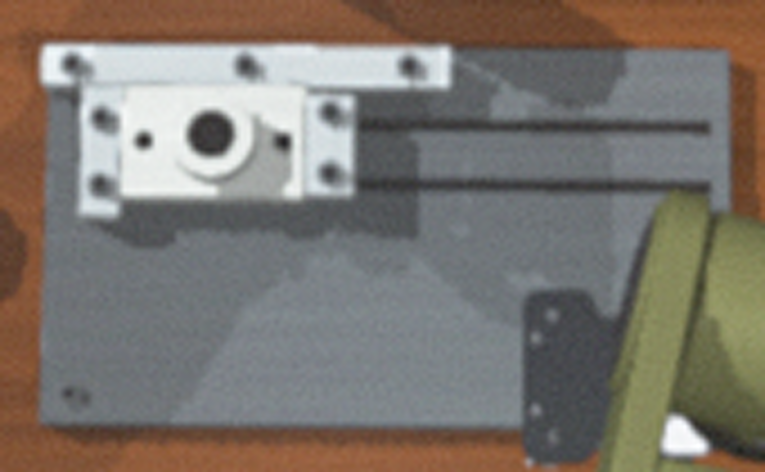

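The housing sits boxed in at crop (215,140), with fence, stop and jaw all touching and the hand high and clear. Handing in.

```bash
python3 -c "
from cell import *
print(sign_off())"
```

```text
the job is handed in; nothing more can be done
None
```

The housing was pushed flat against the fence and tight to the end stop, with the jaw up against its other end and no gaps visible in the last picture; the hand is clear and the job is handed in, though the sign-off returned no verdict.

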